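# Set the screwdriver in the sloping rest

### The job

Set the screwdriver in the wooden two-post rest so that it can be taken again at a slant: the shank in the V of the low post, the handle in the V of the high post, tip towards the toe board. Let go of it there, and leave the chisel where it lies.

Things in the scene. Friction and masses are not known exactly. Their poses are not given: they have to be found in the camera images.
- screwdriver: The only screwdriver: 184 mm long, 50 to 100 g, plastic handle 22 to 26 mm thick, 5 mm round shank. Starts lying flat, handle away from the robot. Origin: mid-length, at its underside; y along it to the handle's end, z up. Handle y = -8 to +92 mm, shank -8 to -92. Centre line 5 mm above the underside at the tip, 11 mm at y = +20, 13.5 mm at the handle's end. Centre of mass y = +40 mm.
- handle_end (a point): Centre of the end face of the screwdriver's handle (its y = 92, z = 13.5 mm). With the screwdriver seated in the rest, its origin is at x = 0 to 15, y = 0, z = 55 to 63 mm in the rest's frame (x = 7 goes with z = 58.5; z grows with x), its y axis along the rest's x but sloping up by 22 degrees, its z axis on the upper side.
- tool_rest: Pale wooden rest screwed to the bench: base board 200 x 80 x 14 mm, two 12 mm thick posts topped by open 90 degree Vs at y = 0. Origin: centre of its underside; x from low to high post (away from the robot), z up. Low post x = -45, V bottom z = 39, 60 mm wide; high post x = 65, V bottom z = 77, 68 wide, arm tops z = 111. Toe board: inner face x = -88, top z = 47, 50 wide.
- chisel: A bystander: chisel, 260 mm long, with a handle much like the screwdriver's, told apart by its flat blade 10 mm wide and its greater length. It lies beside the screwdriver, to its left or right, 80 mm or more away. Origin: mid-length at the underside; y towards the handle.

How it is judged:
By the outcome, as a careful person would: the job done as asked, in the order asked, and still so for the second after the job is handed in, with the robot touching nothing.
It also fails if it takes over 35 s, if anything falls off the work surface, if the arm or the gripper's body presses on something with over 40 N, if the wrist force passes 120 N, or if a joint passes its speed limit or range.

### The arm

A 7-joint arm with a two-finger parallel gripper is mounted at the origin on a cart in front of the work surface, level with it; the furniture and walls round the work are solid. World frame = base frame: x ahead of the robot, y to its left, z up, the work surface at z = 0. Lengths are in m, angles in rad, forces in N, time in s.
With the tool pointing down it reaches from about 0.4 to 0.85 m from the base axis. Payload 4.5 kg.
Tool frame: the origin (TCP) lies on the centre line of the jaws, within the pads' length; the fingertips stand 17 mm ahead of it and the grasp point (between the pads) lies 2 mm behind it; z points along the fingers, y is the line along which they close (so a half turn about z gives the same grasp; the last joint's range is limited). The gripper opens to 88 mm and grips with 3 to 60 N. Pads are 18 mm wide; open, the fingers measure 123 mm over their backs; the gripper's body (75 mm by 187 mm) begins 45 mm behind the grasp point.
Start: joints at [1.343, 0.689, -0.195, 1.565, 0.157, 0.902, -0.215], TCP at [0.162, -0.604, 0.256] pointing down, gripper open.
Joint ranges: [-3.01, 3.01], [-0.46, 2.08], [-1.47, 1.51], [0.13, 2.56], [-1, 4.14], [0.04, 2.09], [-2.66, 2.66]. Speed limits (rad/s): [2.57, 2.57, 3.14, 3.14, 3.14, 3.14, 3.14].

### API

Orientations are given as a rotation vector (axis times angle).
In Python, from station import r gives the robot as it stands. The module is installed in compiled form; this text tells all that it offers.
- The arm moves only by the tool step_arm, never from a script. Its argument "series" is a list of rows, each a list of 3 entries, a list of its own where there are three numbers: the shift along the world's x, y, z in mm, then the turn, a rotation vector about the world's x, y, z in rad, then the finger opening in mm, from 0 to 88.1. A call has exactly 8 rows; each row is the pose to reach, as a shift and turn from the pose commanded when the call began; what a row does not reach only later rows make up. A row lasts 1/10 s, in which the tool goes at most 50 mm and 8.59 degrees, less where a joint would pass 70% of its speed; a pose out of reach is approached as far as the arm can. A call with a gripper value outside its range is refused whole. The fingers move at their own pace and stop on an object; the grip force is fixed at half the most. Time passes only in rows, so rows that repeat a pose let the fingers close, or fill a call up. It gives the time, the measured TCP pose, the force, the opening and the grip force at its end, in the units of the state.
- r.state(): the state, without advancing time (a new reading comes with each control period).
- r.read_camera(name): name is "side" or "top" or "wrist"; returns (picture, depth): 400x640x3 uint8, red, green, blue; 400x640 float32, m along the optical axis (not along the pixel's ray), 0 where there is no reading.
- r.get_calibration(name): a dict with "fx", "fy", "cx", "cy" (pixels), "xyz" and "attitude" of the camera in the world; the wrist camera has in their place "hand_eye" (4x4, takes a point from camera to tool coordinates, whose origin is the TCP and whose axes are the flange's). Camera axes: x right, y down, z forward; pixel columns grow to the right and rows downward; lengths in m; the calibration is good to about 2 mm. A picture is of the moment at which its call begins: read the wrist's pose just before it. get_calibration takes no time and is no camera call.
- r.finish_job(): hands the job in; it is judged then, once.
The state is a dict: "t": time; "q": joint angles; "joint_velocities": joint speeds; "tau": joint torques, N m; "position": TCP position; "orientation": TCP orientation; "ft_force": force on the tool from outside, world axes, zero at the start; "wrist_torque": the same for the moment, N m; "opening": finger opening in m; "finger_force": force on a finger pad.
Only numpy, scipy, OpenCV 4.12 (cv2) and the standard library are available. Lean on these libraries where they do the work, as an engineer would, in place of code of your own. Each camera call takes 0.05 s, during which the arm holds its last target. There are 200 camera calls.

## Working session

There is one attempt and no reset: what is moved stays moved. The work goes in short steps, Python scripts to look and compute and a tool call to move; the robot and the scene stay as the last step left them, time stands still between calls to the robot, and variables do not carry over. Pictures are saved under pics/ and viewed, at most 10 in all, crops included, and the job is handed in when it is done.

Besides the shell and the picture viewer there is one more tool, called after "Emit:" as name(argument=value, ...) on one line, values as JSON. step_arm: Moves the arm, as the interface text tells. Its arguments: {"type":"object","properties":{"series":{"type":"array"}},"required":["series"]}

```bash
mkdir -p pics; cat > h.py <<'E'
import numpy as np, cv2
from scipy.spatial.transform import Rotation as R
from station import r
def cam(n):
    s=r.state(); im,d=r.read_camera(n); c=r.get_calibration(n)
    if n=="wrist":
        T=np.eye(4); T[:3,:3]=R.from_rotvec(s["orientation"]).as_matrix(); T[:3,3]=s["position"]
        T=T@np.array(c["hand_eye"])
    else:
        T=np.eye(4); a=np.array(c["attitude"]); T[:3,:3]=a if a.shape==(3,3) else R.from_rotvec(a).as_matrix(); T[:3,3]=c["xyz"]
    return im,d,c,T
def cloud(d,c,T):
    v,u=np.mgrid[:d.shape[0],:d.shape[1]]
    P=np.stack([(u-c["cx"])/c["fx"]*d,(v-c["cy"])/c["fy"]*d,d],-1)
    return P@T[:3,:3].T+T[:3,3]
E
python3 - <<'E'
from h import *
s=r.state();print(s)
for n in("top","side"):
    im,d,c,T=cam(n);print(n,c);cv2.imwrite(f"pics/{n}1.png",im[...,::-1]);np.savez(n+"1",im=im,d=d,T=T)
print(r.get_calibration("wrist"))
E
```

```text
{'t': 0.0, 'q': array([ 1.3427995 ,  0.68995507, -0.19452339,  1.56633383,  0.15731985,
        0.90248832, -0.21511236]), 'joint_velocities': array([ 0.00049015,  0.00099875,  0.00033221,  0.00110134, -0.00129763,
        0.00232017,  0.00024073]), 'tau': array([ 7.96554605e-05, -5.27562654e+01, -1.26701228e+00, -1.53427935e+01,
       -5.27403841e-02,  6.63597370e-03,  1.69697373e-04]), 'position': array([ 0.16156241, -0.60314485,  0.254931  ]), 'orientation': array([-3.11296166e+00, -4.09968188e-01,  5.84838350e-04]), 'ft_force': array([ 0.45459871,  0.32282384, -0.1184009 ]), 'wrist_torque': array([-0.01907635,  0.03123534, -0.03196303]), 'finger_force': 0.0, 'opening': 0.08785647381547892}
top {'fx': 385.17734965708536, 'fy': 385.17734965708536, 'cx': 327.4990051393589, 'cy': 204.15663530227053, 'xyz': array([0.40939051, 0.25274595, 0.88408664]), 'attitude': array([-2.09313291,  2.15354066, -0.17107764])}
side {'fx': 500.4011326675465, 'fy': 500.4011326675465, 'cx': 319.9146466176937, 'cy': 202.25294453334686, 'xyz': array([ 0.31168831, -0.60827243,  0.56767018]), 'attitude': array([-2.09343246,  0.31242576, -0.18407324])}
{'fx': 285.7831868008393, 'fy': 285.7831868008393, 'cx': 317.5598525513032, 'cy': 205.86964022130192, 'hand_eye': array([[-8.95849258e-04, -9.67046038e-01, -2.54599997e-01,
         6.50102092e-02],
       [ 9.99999591e-01, -8.34474032e-04, -3.49073396e-04,
        -9.40582794e-05],
       [ 1.25112959e-04, -2.54600206e-01,  9.67046390e-01,
        -1.29337452e-01],
       [ 0.00000000e+00,  0.00000000e+00,  0.00000000e+00,
         1.00000000e+00]])}
```

View pics/top1.png

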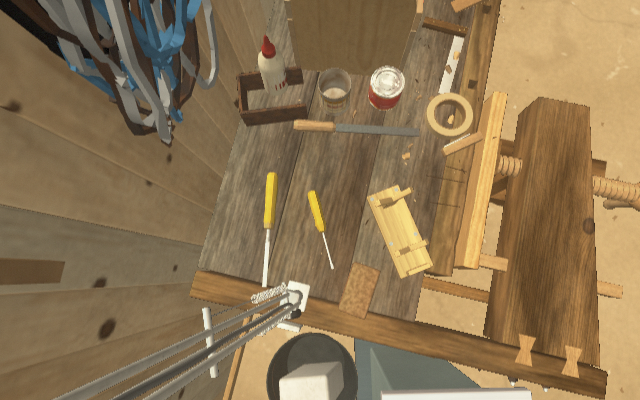

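View pics/side1.png

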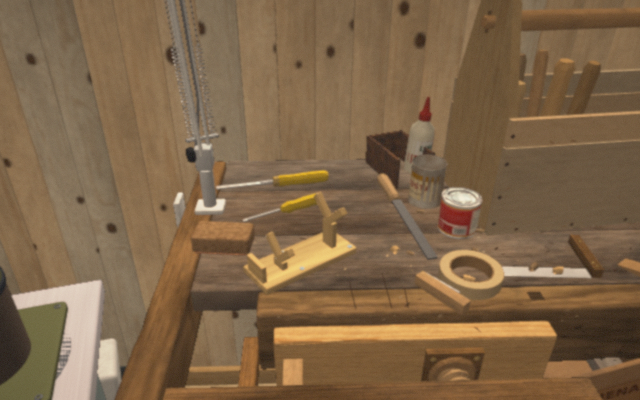

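The top view shows the screwdriver (short, yellow) with its handle end at about (311,191) and tip at (332,268). The chisel lies from (270,172) to (265,287). The rest is centred at about (400,232), with the low post and toe board at the bottom, near (415,270). The side view agrees.

```bash
cat > m.py <<'E'
from h import *
z=np.load("top1.npz");im,d,T=z["im"],z["d"],z["T"];c=r.get_calibration("top");P=cloud(d,c,T)
hsv=cv2.cvtColor(im,cv2.COLOR_RGB2HSV)
def p(u,v): return P[v,u].round(3)
for n,uv in dict(bench=(300,240),handend=(312,195),tip=(331,265),chisel=(270,200),lamp=(292,298),lamp2=(260,297),cork=(360,290),corner=(195,290)).items(): print(n,p(*uv))
# screwdriver handle by colour
m=((hsv[...,0]>20)&(hsv[...,0]<32)&(hsv[...,1]>190)&(hsv[...,2]>120)).astype(np.uint8)
n,l,st,ce=cv2.connectedComponentsWithStats(m)
for i in range(1,n):
    if st[i,4]>100:
        q=P[l==i]; print(st[i],q.mean(0).round(4),q.max(0).round(3))
        if 300<ce[i][0]<335:
            # rays on plane z=.011
            v,u=np.nonzero(l==i); D=np.stack([(u-c["cx"])/c["fx"],(v-c["cy"])/c["fy"],np.ones(len(u))],-1)@T[:3,:3].T
            X=T[:3,3]+D*((.012-T[2,3])/D[:,2])[:,None]
            w,V=np.linalg.eigh(np.cov(X[:,:2].T)); a=V[:,1]*np.sign(V[0,1]); s=(X[:,:2]-X[:,:2].mean(0))@a
            print("handle c",X.mean(0),"axis",a,np.degrees(np.arctan2(a[1],a[0])),s.min(),s.max())
# rest
m=(P[...,2]>.008)&(P[...,2]<.020)
k=np.zeros_like(m);k[175:290,355:440]=1;m&=k
m&=(hsv[...,2]>140)
n,l,st,ce=cv2.connectedComponentsWithStats(m.astype(np.uint8)); i=1+st[1:,4].argmax();print(st[i])
q=P[(P[...,2]>.008)&k&(hsv[...,2]>110)&(P[...,2]<.13)]
print("base",P[l==i].mean(0)); b=cv2.minAreaRect((P[l==i][:,:2]*1000).astype(np.float32));print(b)
h=P[k&(P[...,2]>.03)]
print(h[::12].round(3).tolist())
E
python3 m.py
```

```text
bench [0.484 0.328 0.   ]
handend [0.584 0.298 0.021]
tip [0.425 0.259 0.009]
chisel [0.575 0.394 0.024]
lamp [0.364 0.332 0.148]
lamp2 [0.376 0.364 0.297]
cork [0.37  0.198 0.035]
corner [0.378 0.567 0.002]
[ 367  185   66   94 2574]
base [0.49661277 0.10379585 0.01351534]
((498.2984924316406, 102.32646179199219), (199.8060302734375, 80.97300720214844), 20.190820693969727)
[[0.409, 0.253, 0.884], [0.574, 0.097, 0.106], [0.571, 0.092, 0.109], [0.569, 0.092, 0.108], [0.567, 0.096, 0.106], [0.567, 0.103, 0.098], [0.567, 0.11, 0.092], [0.566, 0.117, 0.085], [0.409, 0.253, 0.884], [0.561, 0.103, 0.096], [0.56, 0.11, 0.093], [0.561, 0.123, 0.079], [0.556, 0.144, 0.096], [0.558, 0.117, 0.084], [0.554, 0.142, 0.094], [0.557, 0.114, 0.076], [0.553, 0.14, 0.092], [0.549, 0.166, 0.103], [0.55, 0.14, 0.093], [0.547, 0.164, 0.102], [0.549, 0.137, 0.088], [0.544, 0.161, 0.107], [0.551, 0.13, 0.064], [0.543, 0.149, 0.097], [0.541, 0.158, 0.103], [0.409, 0.253, 0.884], [0.474, 0.052, 0.058], [0.469, 0.056, 0.065], [0.467, 0.054, 0.063], [0.465, 0.057, 0.066], [0.463, 0.065, 0.064], [0.462, 0.075, 0
[... 877 characters left out ...]
, 0.192, 0.035], [0.403, 0.166, 0.035], [0.401, 0.084, 0.046], [0.401, 0.184, 0.036], [0.401, 0.158, 0.033], [0.4, 0.194, 0.034], [0.399, 0.168, 0.033], [0.397, 0.197, 0.034], [0.397, 0.171, 0.032], [0.395, 0.199, 0.034], [0.395, 0.173, 0.035], [0.393, 0.199, 0.036], [0.393, 0.173, 0.034], [0.391, 0.197, 0.033], [0.39, 0.171, 0.033], [0.389, 0.195, 0.033], [0.388, 0.169, 0.032], [0.387, 0.193, 0.034], [0.386, 0.167, 0.037], [0.384, 0.188, 0.032], [0.384, 0.162, 0.031], [0.382, 0.186, 0.032], [0.381, 0.206, 0.034], [0.38, 0.18, 0.03], [0.379, 0.204, 0.033], [0.378, 0.178, 0.032], [0.376, 0.198, 0.035], [0.376, 0.172, 0.034], [0.374, 0.191, 0.035], [0.372, 0.208, 0.034], [0.372, 0.183, 0.037]]
```

```bash
python3 - <<'E'
s=open("m.py").read().split("# rest")[0]
s=s.replace(">190)&(hsv[...,2]>120)",">170)&(hsv[...,2]>90)").replace("[...,0]>20","[...,0]>17")
s+='''
print(hsv[205,314],hsv[200,270])
k=np.zeros(d.shape,bool);k[220:400,0:330]=1
q=P[k&(d>0)&(P[...,2]>.06)&(P[...,0]>.2)&(P[...,1]<.5)]
for a in np.arange(.06,.85,.08):
    g=q[(q[:,2]>=a)&(q[:,2]<a+.08)]
    if len(g): print(round(a,2),len(g),g.min(0).round(3),g.max(0).round(3))
z=np.load("side1.npz");dS,TS=z["d"],z["T"];Q=cloud(dS,r.get_calibration("side"),TS)
for u,v in [(210,207),(207,180),(200,140),(200,80),(180,10),(178,210)]: print(u,v,Q[v,u].round(3))
'''
open("m2.py","w").write(s)
E
python3 m2.py
```

```text
bench [0.484 0.328 0.   ]
handend [0.584 0.298 0.021]
tip [0.425 0.259 0.009]
chisel [0.575 0.394 0.024]
lamp [0.364 0.332 0.148]
lamp2 [0.376 0.364 0.297]
cork [0.37  0.198 0.035]
corner [0.378 0.567 0.002]
[264 173  14  50 519] [0.5812 0.3921 0.0277] [0.64  0.408 0.884]
[308 191  18  41 390] [0.548  0.2881 0.0215] [0.595 0.307 0.884]
handle c [0.54940091 0.28846445 0.012     ] axis [0.97124474 0.23808328] 13.773441708242826 -0.04863895312945059 0.04778436165188154
[ 25 183 237] [ 24 182 237]
0.06 43 [0.326 0.318 0.105] [0.379 0.347 0.14 ]
0.14 482 [0.326 0.318 0.14 ] [0.394 0.361 0.22 ]
0.22 384 [0.329 0.325 0.22 ] [0.388 0.371 0.3  ]
0.3 504 [0.326 0.333 0.3  ] [0.384 0.379 0.38 ]
0.38 571 [0.332 0.337 0.38 ] [0.374 0.386 0.46 ]
0.46 1391 [0.314 0.35  0.46 ] [0.379 0.396 0.54 ]
0.54 1966 [0.325 0.355 0.54 ] [0.356 0.405 0.62 ]
0.62 1441 [0.332 0.364 0.62 ] [0.353 0.398 0.678]
210 207 [0.359 0.329 0.009]
207 180 [0.359 0.324 0.077]
200 140 [0.355 0.323 0.167]
200 80 [0.371 0.36  0.274]
180 10 [0.351 0.342 0.405]
178 210 [0.293 0.328 0.014]
```

Emit:
step_arm(series=[[[35, 30, 10], [0, 0, 0], 88], [[70, 62, 20], [0, 0, 0], 88], [[110, 95, 30], [0, 0, 0], 88], [[148, 126, 40], [0, 0, 0], 88], [[185, 160, 45], [0, 0, 0], 88], [[225, 190, 45], [0, 0, 0], 88], [[262, 225, 45], [0, 0, 0], 88], [[300, 255, 45], [0, 0, 0], 88]])

```text
t: 0.9
position: [0.4606, -0.3485, 0.3006]
orientation: [-3.114, -0.41, 0.001]
ft_force: [0.9, -0.7, -0.2]
opening: 0.088
finger_force: 0.0
```

```bash
python3 -c "
from h import *
s=r.state();print(s['t'],s['q'].round(3),s['position'],s['orientation'],s['ft_force'])"
```

```text
0.9 [ 0.677  0.573 -0.183  1.656  0.124  0.924 -0.861] [ 0.46060253 -0.34853287  0.30056996] [-3.11425192e+00 -4.10104587e-01  1.27296976e-03] [ 0.85638221 -0.66135576 -0.1593078 ]
```

Emit:
step_arm(series=[[[6, 48, 0], [0, 0, 0], 88], [[12, 96, 0], [0, 0, 0], 88], [[18, 144, 0], [0, 0, 0], 88], [[24, 192, 0], [0, 0, 0], 88], [[30, 240, 0], [0, 0, 0], 88], [[36, 288, 0], [0, 0, 0], 88], [[42, 336, 0], [0, 0, 0], 88], [[48, 384, 0], [0, 0, 0], 88]])

```text
t: 1.7
position: [0.5074, 0.0355, 0.3006]
orientation: [3.115, 0.41, -0.001]
ft_force: [0.7, -0.4, -0.1]
opening: 0.0883
finger_force: 0.0
```

Emit:
step_arm(series=[[[4, 48, -10], [0, 0, 0], 80], [[8, 96, -20], [0, 0, 0], 80], [[12, 144, -35], [0, 0, 0], 70], [[16, 192, -50], [0, 0, 0], 70], [[20, 230, -70], [0, 0, 0], 70], [[20, 250, -90], [0, 0, 0], 70], [[20, 250, -100], [0, 0, 0], 70], [[20, 250, -100], [0, 0, 0], 70]])

```text
t: 2.5
position: [0.5266, 0.282, 0.199]
orientation: [3.112, 0.41, -0.006]
ft_force: [-1.0, -0.8, -0.4]
opening: 0.0699
finger_force: 0.0
```

```bash
python3 - <<'E'
from h import *
s=r.state();print(s['t'],s['q'].round(3),s['position'],s['orientation'],s['ft_force'])
im,d,c,T=cam("wrist");cv2.imwrite("pics/w1.png",im[...,::-1]);P=cloud(d,c,T)
hsv=cv2.cvtColor(im,cv2.COLOR_RGB2HSV)
m=((hsv[...,0]>17)&(hsv[...,0]<32)&(hsv[...,1]>170)&(hsv[...,2]>90)).astype(np.uint8)
n,l,st,ce=cv2.connectedComponentsWithStats(m)
for i in range(1,n):
    if st[i,4]>300:
        v,u=np.nonzero(l==i); D=np.stack([(u-c["cx"])/c["fx"],(v-c["cy"])/c["fy"],np.ones(len(u))],-1)@T[:3,:3].T
        X=T[:3,3]+D*((.012-T[2,3])/D[:,2])[:,None]
        w,V=np.linalg.eigh(np.cov(X[:,:2].T)); a=V[:,1]*np.sign(V[0,1]); q=(X[:,:2]-X[:,:2].mean(0))@a
        print(st[i],"c",X.mean(0),np.degrees(np.arctan2(a[1],a[0])),q.min(),q.max(),"mid",X.mean(0)[:2]+a*(q.min()+q.max())/2, np.median(P[l==i],0))
E
```

```text
2.5 [-0.488  0.724 -0.142  1.705  0.143  0.728 -2.011] [0.52664356 0.28203654 0.19896233] [ 3.11173233  0.40987498 -0.00605525] [-1.02646547 -0.80775615 -0.41060623]
```

View pics/w1.png

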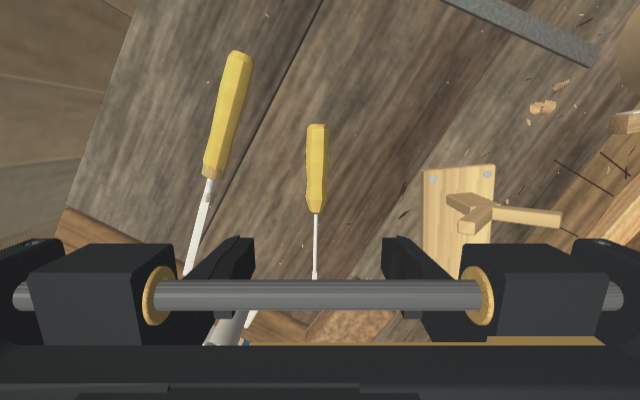

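The wrist view shows the screwdriver handle upright in the picture, from (317,124) to (315,213), midway between the fingers. The chisel is to its left and the rest to its right. My colour limits were too strict for this view, so I'll recompute with looser ones.

```bash
python3 - <<'E'
from h import *
im=cv2.imread("pics/w1.png")[...,::-1].copy();c=r.get_calibration("wrist");s=r.state()
T=np.eye(4); T[:3,:3]=R.from_rotvec(s["orientation"]).as_matrix(); T[:3,3]=s["position"];T=T@np.array(c["hand_eye"])
hsv=cv2.cvtColor(im,cv2.COLOR_RGB2HSV);print(hsv[170,315])
m=((hsv[...,0]>17)&(hsv[...,0]<32)&(hsv[...,1]>135)&(hsv[...,2]>90)).astype(np.uint8);m[:,:280]=0;m[:,350:]=0;m[240:]=0
n,l,st,ce=cv2.connectedComponentsWithStats(m)
i=1+st[1:,4].argmax();print(st[i])
v,u=np.nonzero(l==i); D=np.stack([(u-c["cx"])/c["fx"],(v-c["cy"])/c["fy"],np.ones(len(u))],-1)@T[:3,:3].T
X=T[:3,3]+D*((.012-T[2,3])/D[:,2])[:,None]
w,V=np.linalg.eigh(np.cov(X[:,:2].T)); a=V[:,1]*np.sign(V[0,1]); q=(X[:,:2]-X[:,:2].mean(0))@a
print(X.mean(0),np.degrees(np.arctan2(a[1],a[0])),q.min(),q.max())
o=X.mean(0)[:2]+a*(q.max()-.092);print("origin est",o,"grasp y=32",o+a*.032)
M=R.from_rotvec(s["orientation"]).as_matrix();print("tool x yaw",np.degrees(np.arctan2(M[1,0],M[0,0])),M[:,2])
E
```

```text
[ 23 136 221]
[ 306  125   22   88 1122]
[0.54910721 0.28933417 0.012     ] 13.771033693533163 -0.04907010053928498 0.0478950747761124
origin est [0.50627009 0.27883532] grasp y=32 [0.53735024 0.28645268]
tool x yaw 14.89922977732488 [-0.00134584 -0.00277776 -0.99999524]
```

Emit:
step_arm(series=[[[9, 1, -25], [0, 0, -0.02], 60], [[9, 1, -60], [0, 0, -0.02], 60], [[9, 1, -95], [0, 0, -0.02], 60], [[9, 1, -125], [0, 0, -0.02], 60], [[9, 1, -145], [0, 0, -0.02], 60], [[9, 1, -155], [0, 0, -0.02], 60], [[9, 1, -160], [0, 0, -0.02], 60], [[9, 1, -160], [0, 0, -0.02], 60]])

```text
t: 3.35
position: [0.5375, 0.284, 0.0414]
orientation: [3.119, 0.377, 0.002]
ft_force: [0.5, 0.8, 0.1]
opening: 0.0605
finger_force: 0.0
```

Emit:
step_arm(series=[[[1, 2, -8], [0, 0, 0], 60], [[1, 2, -15], [0, 0, 0], 60], [[1, 2, -20], [0, 0, 0], 60], [[1, 2, -21], [0, 0, 0], 60], [[1, 2, -21], [0, 0, 0], 40], [[1, 2, -21], [0, 0, 0], 10], [[1, 2, -21], [0, 0, 0], 10], [[1, 2, -21], [0, 0, 0], 10]])

```text
t: 4.15
position: [0.5378, 0.2867, 0.0199]
orientation: [-3.119, -0.379, -0.0]
ft_force: [0.5, -1.1, -0.2]
opening: 0.0298
finger_force: 0.0
```

Emit:
step_arm(series=[[[0, 0, 0], [0, 0, 0], 10], [[0, 0, 0], [0, 0, 0], 10], [[0, 0, 0], [0, 0, 0], 10], [[0, 0, 0], [0, 0, 0], 10], [[0, 0, 10], [0, 0, 0], 10], [[0, 0, 30], [0, 0, 0], 10], [[0, 0, 50], [0, 0, 0], 10], [[0, 0, 50], [0, 0, 0], 10]])

```text
t: 4.95
position: [0.5394, 0.2876, 0.0725]
orientation: [-3.117, -0.378, -0.007]
ft_force: [0.0, 0.9, -0.5]
opening: 0.0236
finger_force: 30.0
```

```bash
python3 - <<'E'
from h import *
s=r.state();M=R.from_rotvec(s["orientation"]);m=M.as_matrix();y0=np.arctan2(m[1,0],m[0,0]);print(np.degrees(y0))
a=np.radians(20.2)
for t in (22,):
  print((R.from_rotvec(np.radians(t)*np.array([np.sin(a),-np.cos(a),0]))*R.from_euler("z",a-y0)).as_rotvec())
print(R.from_rotvec([0.126,-.365,.111]).magnitude())
E
```

```text
13.84144791672903
[ 0.11245261 -0.36734065  0.10961025]
0.4017735680703746
```

Emit:
step_arm(series=[[[0, 0, 40], [0, 0, 0], 10], [[0, 0, 80], [0.02, -0.06, 0.02], 10], [[0, -20, 108], [0.04, -0.13, 0.04], 10], [[-3, -50, 108], [0.06, -0.2, 0.06], 10], [[-6, -85, 108], [0.08, -0.26, 0.08], 10], [[-9, -120, 108], [0.1, -0.32, 0.1], 10], [[-12, -155, 108], [0.112, -0.367, 0.11], 10], [[-15, -176, 108], [0.112, -0.367, 0.11], 10]])

```text
t: 5.75
position: [0.5394, 0.1406, 0.1914]
orientation: [-2.997, -0.527, -0.513]
ft_force: [0.6, -0.2, -0.4]
opening: 0.0239
finger_force: 30.0
```

```bash
python3 - <<'E'
from h import *
for n in("side","top"):
    im,d,c,T=cam(n);np.savez(n+"2",im=im,d=d,T=T)
    x=im[100:300,180:430] if n=="side" else im[150:310,280:480]
    cv2.imwrite(f"pics/{n}2.png",cv2.resize(x,None,fx=3,fy=3,interpolation=2)[...,::-1])
s=r.state();print(s['t'],s['q'].round(3),s['position'],s['orientation'],s['ft_force'])
m=R.from_rotvec(s["orientation"]).as_matrix();print(m.round(4))
E
```

```text
5.85 [-0.277  0.621 -0.08   2.15   0.968  0.063 -2.523] [0.53943839 0.13394205 0.19136581] [-3.0062048  -0.51601552 -0.51111604] [-0.73837523 -0.60570765 -0.35965752]
[[ 0.8898  0.3323  0.3129]
 [ 0.3161 -0.9432  0.1026]
 [ 0.3292  0.0076 -0.9442]]
```

View pics/side2.png

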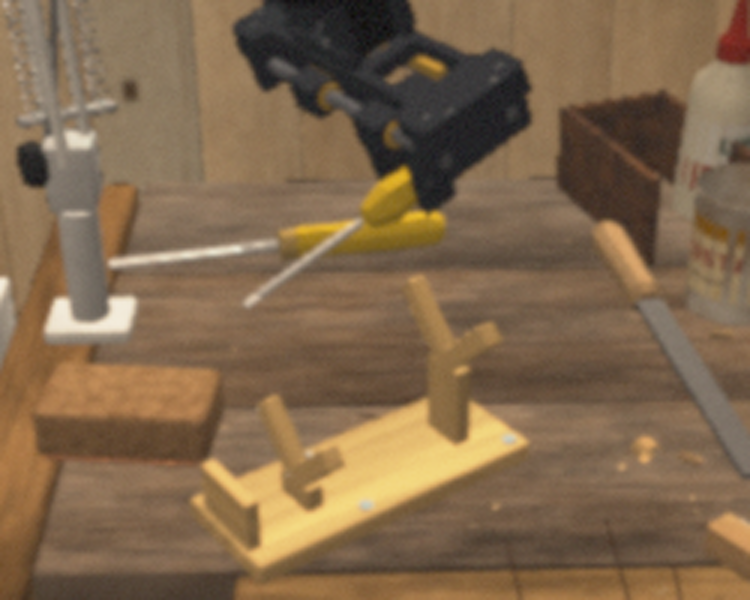

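View pics/top2.png

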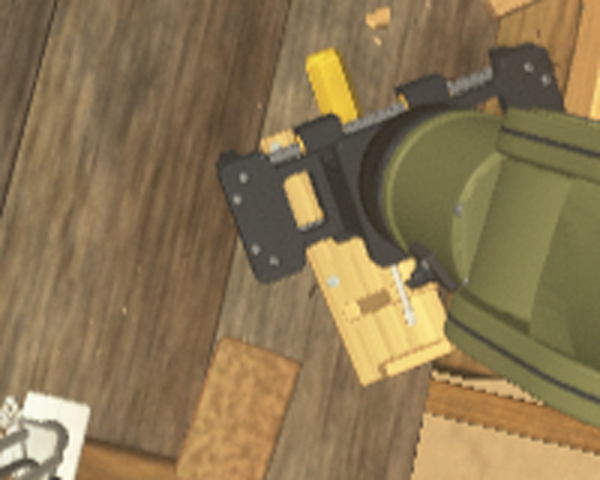

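The side view shows the screwdriver held with its tip down at crop (248,303), and nothing else disturbed. The top view shows the gripper over the rest. The tilt is about 19° so far, and joint 6 is near its stop. I'll let the arm complete the pose.

Emit:
step_arm(series=[[[-7, -18, -8], [0.01, -0.02, 0.0], 10], [[-7, -18, -8], [0.01, -0.02, 0.0], 10], [[-7, -18, -8], [0.01, -0.02, 0.0], 10], [[-7, -18, -8], [0.01, -0.02, 0.0], 10], [[-7, -18, -8], [0.01, -0.02, 0.0], 10], [[-7, -18, -8], [0.01, -0.02, 0.0], 10], [[-7, -18, -8], [0.01, -0.02, 0.0], 10], [[-7, -18, -8], [0.01, -0.02, 0.0], 10]])

```text
t: 6.65
position: [0.5392, 0.1225, 0.1925]
orientation: [-2.992, -0.522, -0.521]
ft_force: [0.1, 0.2, 0.7]
opening: 0.0238
finger_force: 30.0
```

```bash
cat > st.py <<'E'
from h import *
s=r.state();print(s['t'],s['q'].round(3),s['position'],s['ft_force'].round(1))
m=R.from_rotvec(s["orientation"]).as_matrix();X=m[:,0]
print("tilt",np.degrees(np.arcsin(X[2])),"yaw",np.degrees(np.arctan2(X[1],X[0])),"roll",np.degrees(np.arcsin(m[2,1])))
a=np.radians(20.2);C=np.array([.498,.102]);e=np.array([[np.cos(a),np.sin(a)],[-np.sin(a),np.cos(a)]])
O=s['position']+m@np.array([-.031,0,.020]);print("origin in rest",e@(O[:2]-C),O[2])
E
python3 st.py
```

```text
6.65 [-0.236  0.617 -0.095  2.164  1.132  0.043 -2.654] [0.5392307  0.12251142 0.19247726] [0.1 0.2 0.7]
tilt 19.76448865295295 yaw 19.773152240665233 roll -0.07758032818545728
origin in rest [0.0233674  0.00520866] 0.16317267533963645
```

```bash
python3 - <<'E'
import numpy as np
from scipy.optimize import fsolve
D=np.array([[.690,1.566,.902,.6244,.2549],[.573,1.656,.924,.5776,.3006],[.724,1.705,.728,.5974,.199],[.621,2.15,.063,.5558,.1914],[.617,2.164,.043,.553,.1925]])
A=[];b=[]
for q2,q4,q6,R,z in D:
    s=q2+q4
    A+= [[np.sin(q2),np.sin(s),np.sin(s+q6),0],[np.cos(q2),np.cos(s),np.cos(s+q6),1]];b+=[R,z]
x,res,rk,sv=np.linalg.lstsq(np.array(A),np.array(b),rcond=None);print(x,res,(np.array(A)@x-b).round(4))
L1,L2,L3,h=x
for R,z in [(.537,.18),(.537,.12),(.537,.09),(.55,.09)]:
  for t in (10,14,18,22):
    T=np.pi-np.radians(t);w=(R-L3*np.sin(T),z-h-L3*np.cos(T))
    q=fsolve(lambda q:[L1*np.sin(q[0])+L2*np.sin(q[0]+q[1])-w[0],L1*np.cos(q[0])+L2*np.cos(q[0]+q[1])-w[1]],[.7,1.9])
    print(R,z,t,q.round(3),"q6",round(T-q.sum(),3))
E
```

```text
[0.57170763 0.34283414 0.3256742  0.35612675] [1.4583259e-06] [-0.0004 -0.0004 -0.0001  0.0006  0.0004  0.0004 -0.0004 -0.0003  0.0004
 -0.0003]
0.537 0.18 10 [0.641 2.085] q6 0.241
0.537 0.18 14 [0.633 2.151] q6 0.113
0.537 0.18 18 [0.631 2.217] q6 -0.02
0.537 0.18 22 [0.635 2.284] q6 -0.161
0.537 0.12 10 [0.756 2.125] q6 0.086
0.537 0.12 14 [0.755 2.192] q6 -0.05
0.537 0.12 18 [0.761 2.258] q6 -0.192
0.537 0.12 22 [0.775 2.323] q6 -0.341
0.537 0.09 10 [0.817 2.138] q6 0.013
0.537 0.09 14 [0.819 2.204] q6 -0.126
0.537 0.09 18 [0.829 2.269] q6 -0.271
0.537 0.09 22 [0.847 2.334] q6 -0.424
0.55 0.09 10 [0.822 2.1  ] q6 0.045
0.55 0.09 14 [0.823 2.166] q6 -0.092
0.55 0.09 18 [0.831 2.231] q6 -0.235
0.55 0.09 22 [0.847 2.296] q6 -0.385
```

Joint 6 can't reach a 22° tool tilt at the rest. A fit of the arm's geometry allows only about 10° there. I'll set the screwdriver back down and regrasp it with the tool leaned about 15° the other way. A tool tilt of about 7° will then give the 22° slope.

Emit:
step_arm(series=[[[0, 0, 0], [-0.02, 0.06, -0.02], 10], [[0, 10, 0], [-0.04, 0.13, -0.03], 10], [[0, 40, 0], [-0.06, 0.2, -0.05], 10], [[0, 80, 0], [-0.08, 0.26, -0.08], 10], [[0, 125, 0], [-0.1, 0.33, -0.104], 10], [[0, 165, -30], [-0.1, 0.33, -0.104], 10], [[0, 165, -60], [-0.1, 0.33, -0.104], 10], [[0, 165, -60], [-0.1, 0.33, -0.104], 10]])

```text
t: 7.45
position: [0.5367, 0.2865, 0.1287]
orientation: [3.115, 0.38, -0.011]
ft_force: [-0.0, -1.1, -0.5]
opening: 0.0238
finger_force: 30.0
```

```bash
python3 st.py
```

```text
7.45 [-0.237  0.899 -0.604  1.7    0.687  0.774 -2.506] [0.53669875 0.28653447 0.12865375] [-0.  -1.1 -0.5]
tilt -0.405790156872113 yaw 13.890967816288583 roll 0.12700312609390652
origin in rest [0.06908079 0.16319974] 0.10887385376336471
```

Emit:
step_arm(series=[[[1, 0, -30], [0, 0, 0], 10], [[1, 0, -60], [0, 0, 0], 10], [[1, 0, -85], [0, 0, 0], 10], [[1, 0, -95], [0, 0, 0], 10], [[1, 0, -101], [0, 0, 0], 10], [[1, 0, -105], [0, 0, 0], 10], [[1, 0, -105], [0, 0, 0], 10], [[1, 0, -105], [0, 0, 0], 10]])

```text
t: 8.25
position: [0.5408, 0.2876, 0.0285]
orientation: [-3.117, -0.376, -0.003]
ft_force: [0.2, 0.5, -0.7]
opening: 0.0238
finger_force: 30.0
```

```bash
python3 st.py
```

```text
8.25 [-0.302  1.034 -0.477  1.721  0.791  0.587 -2.59 ] [0.54083613 0.28764598 0.02852159] [ 0.2  0.5 -0.7]
tilt 0.10478360965782885 yaw 13.751155442665349 roll -0.0750355434994333
origin in rest [0.07354012 0.16293993] 0.008464951864384944
```

Emit:
step_arm(series=[[[0, 0, -4], [0, 0, 0], 10], [[0, 0, -8], [0, 0, 0], 10], [[0, 0, -8], [0, 0, 0], 10], [[0, 0, -8], [0, 0, 0], 25], [[0, 0, -8], [0, 0, 0], 45], [[0, 0, -8], [0, 0, 0], 45], [[0, 0, -8], [0, 0, 0], 45], [[0, 0, -8], [0, 0, 0], 45]])

```text
t: 9.05
position: [0.5401, 0.2872, 0.0193]
orientation: [-3.118, -0.376, 0.0]
ft_force: [0.5, -1.0, 0.2]
opening: 0.0453
finger_force: 0.0
```

```bash
python3 st.py;python3 -c "
import numpy as np;a=np.radians(13.8);print(-np.radians(15)*np.array([np.sin(a),-np.cos(a)]))"
```

```text
9.05 [-0.309  1.047 -0.463  1.722  0.796  0.571 -2.594] [0.54010576 0.28724345 0.01929115] [ 0.5 -1.   0.2]
tilt -0.005209905731991276 yaw 13.762969433329276 roll -0.04272769642724938
origin in rest [0.07267549 0.16280111] -0.000706022930741651
[-0.06244791  0.25424236]
```

Emit:
step_arm(series=[[[0, 0, 4], [-0.01, 0.05, 0], 45], [[1, 0, 4], [-0.03, 0.12, 0], 45], [[2, 0, 4], [-0.045, 0.19, 0], 45], [[2, 0, 4], [-0.062, 0.254, 0], 45], [[2, 0, 4], [-0.062, 0.254, 0], 45], [[2, 0, 3], [-0.062, 0.254, 0], 45], [[2, 0, 3], [-0.062, 0.254, 0], 45], [[2, 0, 3], [-0.062, 0.254, 0], 45]])

```text
t: 9.85
position: [0.5416, 0.2874, 0.0227]
orientation: [3.062, 0.371, -0.402]
ft_force: [0.4, -0.1, 0.1]
opening: 0.0448
finger_force: 0.0
```

```bash
python3 st.py
```

```text
9.85 [-0.228  1.156 -0.622  1.45   0.581  0.985 -2.328] [0.54156403 0.28735121 0.02274567] [ 0.4 -0.1  0.1]
tilt -14.951180826165167 yaw 13.838102510072257 roll -0.033408236617316525
origin in rest [0.06999308 0.16281076] 0.011420627813555006
```

Emit:
step_arm(series=[[[0, 0, 0], [0, 0, 0], 10], [[0, 0, 0], [0, 0, 0], 10], [[0, 0, 0], [0, 0, 0], 10], [[0, 0, 0], [0, 0, 0], 10], [[0, 0, 0], [0, 0, 0], 10], [[0, 0, 0], [0, 0, 0], 10], [[0, 0, 10], [0, 0, 0], 10], [[0, 0, 30], [0, 0, 0], 10]])

```text
t: 10.65
position: [0.5414, 0.2865, 0.0521]
orientation: [3.061, 0.369, -0.406]
ft_force: [-0.2, 0.3, -1.8]
opening: 0.0241
finger_force: 30.0
```

```bash
python3 st.py; python3 - <<'E'
from h import *
a,b=np.radians([20.2,13.8])
# tool now tilt -15 yaw b -> tilt +7 yaw a
f=lambda y,t:R.from_euler("z",y)*R.from_euler("y",-np.radians(t))
print((f(a,7)*f(b,-15).inv()).as_rotvec())
# TCP rel. origin at grasp: flat driver origin
o=np.array([.508,.2788]);ax=np.array([np.cos(b),np.sin(b)]);p=np.array([.5416,.2874])-o;print("TCP along",p@ax,p@[-ax[1],ax[0]])
yy=p@ax;zz=.0227
for x,z in [(7,58.5)]:
  t=np.radians(22);X=x/1e3+yy*np.cos(t)-zz*np.sin(t);Z=z/1e3+yy*np.sin(t)+zz*np.cos(t);print("target",.498+X*np.cos(a),.102+X*np.sin(a),Z)
E
```

```text
10.65 [-0.22   1.117 -0.638  1.45   0.558  1.026 -2.319] [0.54142036 0.2865292  0.05206396] [-0.2  0.3 -1.8]
tilt -15.120695278266892 yaw 13.755508012334474 roll 0.006626856551151394
origin in rest [0.06954531 0.16212858] 0.040842841386968275
[ 0.11232048 -0.36738374  0.11032474]
TCP along 0.034681499540139535 0.00033703063258255865
target 0.5267672106445356 0.1125842726422853 0.09253899189595327
```

Emit:
step_arm(series=[[[0, 0, 40], [0, 0, 0], 10], [[0, 0, 80], [0.02, -0.06, 0.02], 10], [[0, -20, 120], [0.04, -0.13, 0.04], 10], [[-3, -55, 123], [0.06, -0.2, 0.06], 10], [[-6, -95, 123], [0.08, -0.26, 0.08], 10], [[-10, -135, 123], [0.1, -0.32, 0.1], 10], [[-14, -174, 123], [0.112, -0.367, 0.11], 10], [[-14, -174, 123], [0.112, -0.367, 0.11], 10]])

```text
t: 11.45
position: [0.526, 0.1049, 0.1761]
orientation: [-3.076, -0.535, -0.183]
ft_force: [0.1, 0.1, 0.1]
opening: 0.0238
finger_force: 30.0
```

```bash
python3 st.py; python3 - <<'E'
from h import *
im,d,c,T=cam("side");np.savez("side3",im=im,d=d,T=T)
cv2.imwrite("pics/side3.png",cv2.resize(im[100:300,180:430],None,fx=3,fy=3,interpolation=2)[...,::-1])
E
```

```text
11.45 [ 0.086  0.717 -0.603  2.004  0.829  0.544 -2.323] [0.52599434 0.10491798 0.17606496] [0.1 0.1 0.1]
tilt 6.740162273993815 yaw 19.763545386134645 roll 0.3851110831084214
origin in rest [-0.0011586  -0.00684662] 0.15256526529963776
```

View pics/side3.png

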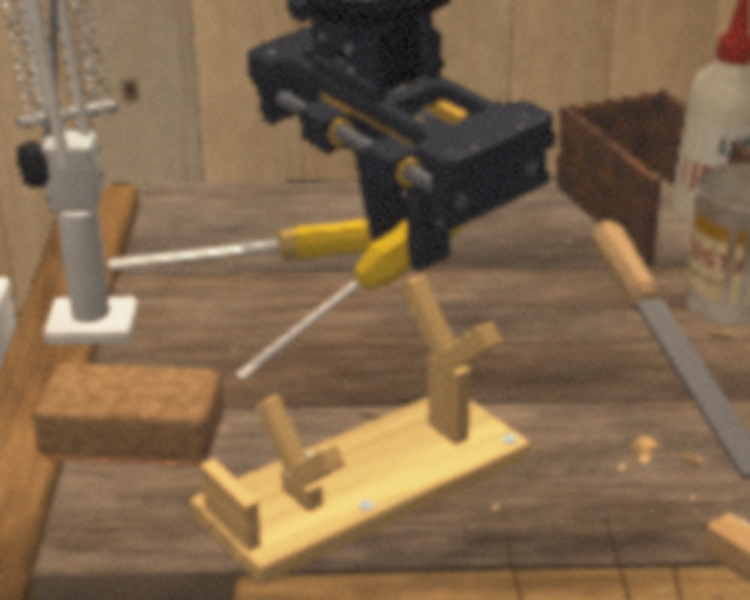

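The side view shows the screwdriver held at a slant above the rest, tip at full-picture pixel (260,225). I'll check where the tip and the V bottoms should project against what the picture shows.

```bash
python3 st.py; python3 - <<'E'
from h import *
s=r.state();p=s["position"];m=R.from_rotvec(s["orientation"]).as_matrix()
D=m@R.from_euler("y",-np.radians(15)).as_matrix().T if 0 else m
# driver frame: flat driver vs tool tilt -15 at grasp; rotate back about tool y
xt,yt,zt=m.T; a=np.radians(15)
dy=np.cos(a)*xt-np.sin(a)*zt; dz=-np.sin(a)*xt-np.cos(a)*zt
print("driver slope",np.degrees(np.arcsin(dy[2])))
o=p-.0347*dy-.0227*dz; tip=o-.092*dy+.005*dz
c=r.get_calibration("side");T=np.load("side3.npz")["T"]
def proj(X):
    q=(X-T[:3,3])@T[:3,:3];return (q[:2]/q[2]*c["fx"]+[c["cx"],c["cy"]]).round(1)
al=np.radians(20.2);e=np.array([np.cos(al),np.sin(al)]);n=np.array([-e[1],e[0]])
rp=lambda x,y,z:np.r_[np.array([.498,.102])+e*x+n*y,z]
print("o",o,"rest",e@(o[:2]-[.498,.102]),n@(o[:2]-[.498,.102]))
print("tip",tip,n@(tip[:2]-[.498,.102]),proj(tip))
for k,v in dict(lowV=(-.051,0,.039),highV=(.059,0,.077),higharm=(.059,.034,.111),lowarm=(-.051,.03,.069),c1=(-.1,-.04,.014),c2=(.1,-.04,.014)).items(): print(k,proj(rp(*v)),"crop",(proj(rp(*v))-[180,100])*3)
E
```

```text
11.5 [ 0.083  0.719 -0.607  2.     0.828  0.544 -2.323] [0.52753564 0.10924632 0.17667517] [ 0.2  2.1 -1.2]
tilt 6.950141478596232 yaw 19.901468334821207 roll 0.159588611213988
origin in rest [ 0.00186912 -0.00330638] 0.15307103697638347
driver slope 21.950078999933645
o [0.50528116 0.10109743 0.14264998] rest 0.006521658107332843 -0.0033612291698224524
tip [0.42330704 0.07136419 0.11289803] -0.002960149685437425 [261.2 225.8]
lowV [277.2 254.6] crop [291.6 463.8]
highV [327.  215.9] crop [441.  347.7]
higharm [315.9 192.3] crop [407.7 276.9]
lowarm [267.2 232.6] crop [261.6 397.8]
c1 [266.3 288.9] crop [258.9 566.7]
c2 [357.  246.4] crop [531.  439.2]
```

The projections match the picture to within about 1 px. I'll lower it.

Emit:
step_arm(series=[[[0, 0, -10], [0, 0, 0], 10], [[0, 0, -20], [0, 0, 0], 10], [[0, 0, -32], [0, 0, 0], 10], [[0, 0, -44], [0, 0, 0], 10], [[0, 0, -54], [0, 0, 0], 10], [[0, 0, -62], [0, 0, 0], 10], [[0, 0, -68], [0, 0, 0], 10], [[0, 0, -70], [0, 0, 0], 10]])

```text
t: 12.3
position: [0.528, 0.1136, 0.1048]
orientation: [-3.065, -0.546, -0.186]
ft_force: [0.4, -0.0, -1.4]
opening: 0.0236
finger_force: 30.0
```

```bash
cat > dr.py <<'E'
from h import *
s=r.state();p=s["position"];m=R.from_rotvec(s["orientation"]).as_matrix()
xt,yt,zt=m.T; a=np.radians(15)
dy=np.cos(a)*xt-np.sin(a)*zt; dz=-np.sin(a)*xt-np.cos(a)*zt
o=p-.0347*dy-.0227*dz;al=np.radians(20.2);e=np.array([np.cos(al),np.sin(al)]);n=np.array([-e[1],e[0]])
print(s["t"],s["q"].round(2),"slope",np.degrees(np.arcsin(dy[2])),"yaw",np.degrees(np.arctan2(dy[1],dy[0])),"o rest",e@(o[:2]-[.498,.102]),n@(o[:2]-[.498,.102]),o[2],s["ft_force"].round(1),s["opening"])
E
python3 dr.py
```

```text
12.3 [-0.03  0.82 -0.43  2.04  1.01  0.36 -2.5 ] slope 21.96475623416034 yaw 20.16791083476957 o rest 0.008499127197199611 0.000551401427552214 0.07073022530525604 [ 0.4 -0.  -1.4] 0.023565165941854
```

Emit:
step_arm(series=[[[0, 0, -2], [0, 0, 0], 10], [[0, 0, -4], [0, 0, 0], 10], [[0, 0, -6], [0, 0, 0], 10], [[0, 0, -8], [0, 0, 0], 10], [[0, 0, -9], [0, 0, 0], 10], [[0, 0, -10], [0, 0, 0], 10], [[0, 0, -11], [0, 0, 0], 10], [[0, 0, -11], [0, 0, 0], 10]])

```text
t: 13.1
position: [0.5283, 0.1135, 0.0947]
orientation: [-3.065, -0.545, -0.188]
ft_force: [-0.9, -0.3, 2.6]
opening: 0.0237
finger_force: 30.0
```

```bash
python3 dr.py
```

```text
13.1 [-0.05  0.84 -0.4   2.05  1.05  0.33 -2.53] slope 22.03501191944305 yaw 20.142035033838113 o rest 0.008777934427217261 0.00041323942143354147 0.060601386023677234 [-0.9 -0.3  2.6] 0.02369733949238169
```

Emit:
step_arm(series=[[[0, 0, -1], [0, 0, 0], 10], [[0, 0, -1], [0, 0, 0], 10], [[0, 0, -1], [0, 0, 0], 22], [[0, 0, -1], [0, 0, 0], 26], [[0, 0, -1], [0, 0, 0], 30], [[0, 0, -1], [0, 0, 0], 40], [[0, 0, -1], [0, 0, 0], 44], [[0, 0, -1], [0, 0, 0], 44]])

```text
t: 13.9
position: [0.5283, 0.1132, 0.0934]
orientation: [-3.066, -0.544, -0.187]
ft_force: [0.4, 0.0, 0.7]
opening: 0.044
finger_force: 0.0
```

```bash
python3 dr.py;  python3 - <<'E'
from h import *
im,d,c,T=cam("side");np.savez("side4",im=im,d=d,T=T)
cv2.imwrite("pics/side4.png",cv2.resize(im[100:300,180:430],None,fx=3,fy=3,interpolation=2)[...,::-1])
E
```

```text
13.9 [-0.05  0.84 -0.4   2.05  1.05  0.33 -2.53] slope 21.999870685832537 yaw 20.12262588002314 o rest 0.008597215217158118 0.00012012227786702411 0.059321853025808335 [0.4 0.  0.7] 0.04404827920550695
```

View pics/side4.png

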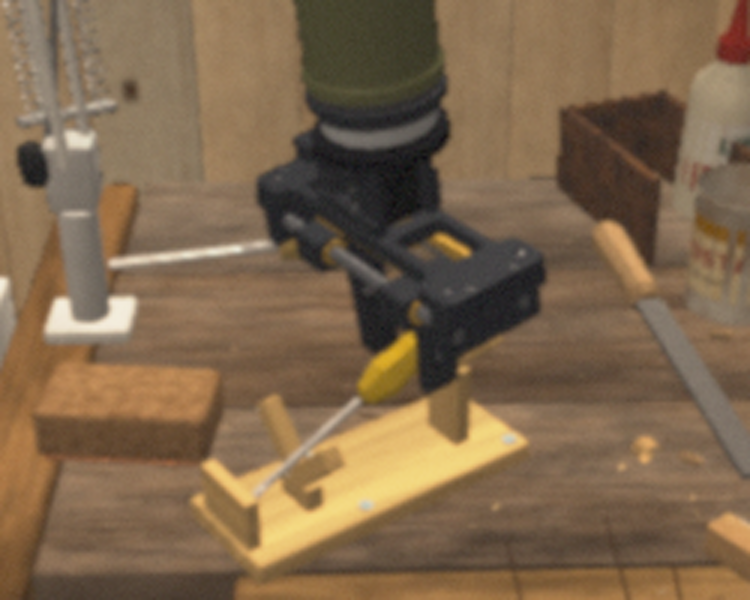

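The shank now lies in the low V, with the tip at crop (258,493) close to the toe board, and the fingers are open. I'll withdraw straight up along the fingers: 7° of tilt means going back slightly in x while rising.

Emit:
step_arm(series=[[[-1, 0, 8], [0, 0, 0], 44], [[-3, -1, 20], [0, 0, 0], 44], [[-5, -2, 40], [0, 0, 0], 44], [[-8, -3, 65], [0, 0, 0], 44], [[-11, -4, 95], [0, 0, 0], 44], [[-15, -5, 130], [0, 0, 0], 44], [[-15, -45, 150], [0, 0, 0], 44], [[-15, -90, 150], [0, 0, 0], 44]])

```text
t: 14.75
position: [0.5148, 0.0249, 0.2473]
orientation: [-3.063, -0.552, -0.199]
ft_force: [2.0, -0.9, -0.5]
opening: 0.0439
finger_force: 0.0
```

Emit:
step_arm(series=[[[0, -45, 0], [0, 0, 0], 44], [[0, -90, 0], [0, 0, 0], 44], [[0, -135, 0], [0, 0, 0], 44], [[0, -180, 0], [0, 0, 0], 44], [[0, -200, 0], [0, 0, 0], 44], [[0, -200, 0], [0, 0, 0], 44], [[0, -200, 0], [0, 0, 0], 44], [[0, -200, 0], [0, 0, 0], 44]])

```text
t: 15.55
position: [0.5134, -0.1745, 0.244]
orientation: [-3.064, -0.55, -0.188]
ft_force: [-0.9, 0.4, -0.6]
opening: 0.044
finger_force: 0.0
```

```bash
python3 - <<'E'
from h import *
A=cam("side")[0][130:290,200:400];B=cam("top")[0][160:300,240:440]
f=lambda x:cv2.resize(x,(400,300),interpolation=2)[...,::-1]
cv2.imwrite("pics/end.png",np.hstack([f(A),f(B)]));print(r.state()["t"])
E
```

```text
15.65
```

View pics/end.png

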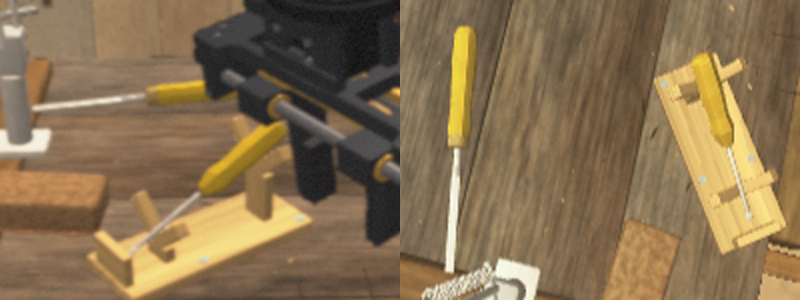

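The screwdriver sits in both Vs with its tip towards the toe board. The chisel hasn't moved and the gripper is clear.

```bash
python3 -c "
from station import r
print(r.finish_job())"
```

```text
the job is handed in; nothing more can be done
None
```

The screwdriver is seated at a slant in the rest, shank in the low V and handle in the high V, tip towards the toe board; it was released, the chisel was left where it lay, and I handed the job in at about 15.7 s.

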